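# Index a watch-movement carousel to its scale line

### The job

Turn the blue round carousel by gently pushing one of its upright steel posts sideways with a fingertip, until the white index line on its rim lines up with the long middle line of the aluminium scale plate beside it. Do not grip or lift anything: leave the clear puck seated in the middle of the carousel, and the loupe, tweezers and lidded pot where they stand. Finish with the carousel at rest and the hand clear.

Things in the scene. Friction and masses are not known exactly. Their poses are not given: they have to be found in the camera images.
- base: Square black base plate, 280 x 280 x 14 mm, fixed to the bench; origin at the centre of its underside, z up. The carousel turns about the vertical axis through this origin: a blue disc of 95 mm radius, deck top 30 mm above the bench, with eight brass watch movements almost flush in it (2 mm proud). Fingers must touch the fixture gently, below 20 N.
- carousel (a joint): Angle of the carousel relative to the base plate, rad, growing counter-clockwise seen from above; at 0 the index line points along the base plate's +x. It turns freely both ways without end stops or springs, against a light friction of about 0.08 N m (about 1 to 1.5 N at a post), and stays where it is left.
- index_line (a point): Outer end of the carousel's index line, a white radial line 34 mm long and 4 mm wide on the deck, ending at the rim; this point is 94 mm from the carousel's axis, 30 mm above the bench, and turns with the carousel.
- post0 (a point): Centre of the top of a steel finger post of the carousel: upright cylinder, 14 mm diameter, standing 29 mm above the deck (top 59 mm above the bench), 73 mm from the carousel's axis, 45 degrees counter-clockwise from the index line seen from above. Turns with the carousel.
- post1 (a point): Centre of the top of a steel finger post of the carousel: upright cylinder, 14 mm diameter, standing 29 mm above the deck (top 59 mm above the bench), 73 mm from the carousel's axis, 135 degrees counter-clockwise from the index line seen from above. Turns with the carousel.
- post2 (a point): Centre of the top of a steel finger post of the carousel: upright cylinder, 14 mm diameter, standing 29 mm above the deck (top 59 mm above the bench), 73 mm from the carousel's axis, 225 degrees counter-clockwise from the index line seen from above. Turns with the carousel.
- post3 (a point): Centre of the top of a steel finger post of the carousel: upright cylinder, 14 mm diameter, standing 29 mm above the deck (top 59 mm above the bench), 73 mm from the carousel's axis, 315 degrees counter-clockwise from the index line seen from above. Turns with the carousel.
- scale: Fixed aluminium arc-shaped scale plate outside the carousel's rim, 98 to 127 mm from its axis, top level with the deck, spanning 79 degrees. Origin on the carousel's axis, 14 mm above the bench; +x points to the long middle line, z up. It has 11 black radial lines 6 degrees apart: five short thin ones (10 mm) each side and in the middle the long thick target line (27 x 4 mm).
- target_line (a point): Inner end of the long middle line of the scale plate, 98.5 mm from the carousel's axis, 30 mm above the bench.
- puck: Loose clear puck, 60 mm diameter and 28 mm high, 140 g, sitting on the deck at the carousel's centre inside a low blue rim (outer radius 37 mm, 6 mm high). Origin at the centre of its underside, 30 mm above the bench; its top is 58 mm above the bench. It must stay seated.
- loupe: Loose black watchmaker's loupe standing on the bench, 38 mm diameter, 40 mm high; origin at the centre of its underside. Leave alone.
- tweezers: Loose steel tweezers lying on the bench, 129 mm long, 19 mm wide, 7 mm high; origin under their middle, x along them. Leave alone.
- pot: Loose lidded aluminium parts pot standing on the bench, 54 mm diameter, 38 mm high; origin at the centre of its underside. Leave alone.
Not all that is in view belongs to the job. What is shaped like the puck but orange or purple is not meant.

How it is judged:
By the outcome, as a careful person would: the job done as asked, in the order asked, and still so for the second after the job is handed in, with the robot touching nothing.
It also fails if it takes over 48 s, if anything falls off the work surface, if the arm or the gripper's body presses on something with over 40 N, if the wrist force passes 120 N, or if a joint passes its speed limit or range.

### The arm

A 6-joint arm with a two-finger parallel gripper is mounted at the origin on the work surface. World frame = base frame: x ahead of the robot, y to its left, z up, the work surface at z = 0. Lengths are in m, angles in rad, forces in N, time in s.
With the tool pointing down it reaches from about 0.375 to 0.9 m from the base axis. Payload 3.1 kg.
Tool frame: the origin (TCP) lies midway between the tips of the shut fingers; the grasp point (between the pads) lies 19 mm behind it (grip_depth is the distance from the TCP to the grasp point, in m); y points along the fingers, z is the direction in which the jaws open and shut, and the axes are right-handed (so a half turn about y gives the same grasp; the last joint's range is limited). The gripper opens to 85 mm and grips with 20 to 120 N. Pads are 22 mm wide; open, the fingers measure 114 mm over their backs; the gripper's body (76 mm by 85 mm) begins 54 mm behind the grasp point. The pads swing forward as they close: fully open they stand 13 mm farther back than shut.
Start: joints at [-1.333, 0.527, 1.433, -0, 1.181, -0.178], TCP at [0.253, -0.571, 0.231] pointing down, gripper open.
Joint ranges: [-3.08, 3.08], [-0.75, 2.2], [0.22, 2.44], [-1.43, 4.57], [0, 2.65], [-2.85, 2.85]. Speed limits (rad/s): [2.79, 2.79, 3.14, 3.14, 3.14, 3.14].

### API

Orientations are given as a unit quaternion [x, y, z, w].
In Python, from station import sense, snapshot, camera_model, sign_off, grip_depth gives the robot as it stands.
- The arm moves only by the tool play_rows, never from a script. Its argument "deltas" is a list of rows, each a list of 6 numbers: the shift along the tool's x, y, z in m, then the turn, a rotation vector about the tool's x, y, z in rad. A call has 1 to 12 rows; each row is the pose to reach, as a shift and turn from the pose commanded when the call began, along the tool's axes at that moment; what a row does not reach only later rows make up. A row lasts 1/10 s, in which the tool goes at most 50 mm and 8.59 degrees, less where a joint would pass 70% of its speed; a pose out of reach is approached as far as the arm can. A call with a gripper value outside its range is refused whole. "gripper" is the finger opening in m, from 0 to 0.0854, set as the call begins (left out, the last holds). The fingers move at their own pace and stop on an object; "force" is the grip in N (left out, the last holds). Time passes only in rows, so rows that repeat a pose let the fingers close. It gives the time, the measured TCP pose, the force and the opening at its end, in the units of the state.
- sense(): the state, without advancing time (a new reading comes with each control period).
- snapshot(name): name is "side" or "top"; returns the picture (480x640x3 uint8, red, green, blue); there is no depth.
- camera_model(name): a dict with "fx", "fy", "cx", "cy" (pixels), "distortion" ([k1, k2, p1, p2, k3] as OpenCV has them; the pictures are not rectified), "camera_from_world" (4x4, takes a point from world to camera coordinates). Camera axes: x right, y up, looking along -z (the intrinsics and any distortion apply to the point x, -y, -z); pixel columns grow to the right and rows downward; lengths in m; the calibration is good to about 2 mm. A picture is of the moment at which its call begins. camera_model takes no time and is no camera call.
- sign_off(): hands the job in, once; it reports no verdict.
The state is a dict: "t": time; "q": joint angles; "qd": joint speeds; "tau": joint torques, N m; "tcp_pos": TCP position; "tool_rot": TCP orientation; "force": force on the tool from outside, world axes, zero at the start; "ft_torque": the same for the moment, N m; "finger_gap": opening from 0.0 (shut) to 1.0 (fully open).
Only numpy, scipy, OpenCV 4.12 (cv2) and the standard library are available. Lean on these libraries where they do the work, as an engineer would, in place of code of your own. Each camera call takes 0.05 s, during which the arm holds its last target.

## Working session

There is one attempt and no reset: what is moved stays moved. The work goes in short steps, Python scripts to look and compute and a tool call to move; the robot and the scene stay as the last step left them, time stands still between calls to the robot, and variables do not carry over. Pictures are saved under pics/ and viewed, and the job is handed in when it is done.

Besides the shell and the picture viewer there is one more tool, called after "Emit:" by a JSON object that holds its "op" and its "data", one argument or row to a line. play_rows: Moves the arm, as the interface text tells. Its arguments: {"type":"object","properties":{"deltas":{"type":"array"},"gripper":{"type":"number"},"force":{"type":"number"}},"required":["deltas"]}

```bash
ls; mkdir -p pics; python3 - <<'E'
from station import *
import cv2,json
s=sense();print(s)
print(grip_depth)
for n in("top","side"):
    im=snapshot(n);cv2.imwrite(f"pics/{n}0.png",im[:,:,::-1]);m=camera_model(n);print(n,m)
E
```

```text
pics
{'t': 0.0, 'q': array([-1.33246988e+00,  5.28463086e-01,  1.43390888e+00,  2.05386428e-07,
        1.18139762e+00, -1.78525994e-01]), 'qd': array([-1.88401901e-03,  1.06807298e-03, -1.50324910e-03, -9.06937169e-04,
       -7.80781066e-06, -1.25729380e-03]), 'tau': array([-1.60783533e-03, -4.42356598e+01, -1.78025025e+01, -1.62680817e-04,
        8.61409237e-03, -9.91284878e-06]), 'tcp_pos': array([ 0.25289245, -0.57076467,  0.23033342]), 'tool_rot': array([-0.14633767,  0.69257233, -0.69103369,  0.14629179]), 'force': array([-0.57773221,  0.33231121,  0.11468159]), 'ft_torque': array([0.02495085, 0.07045373, 0.05702765]), 'finger_gap': 0.9980005253351301}
0.0187
top {'fx': 547.0891528045457, 'fy': 547.0891528045457, 'cx': 311.75459690928903, 'cy': 242.01129787944487, 'distortion': array([-0.15743897,  0.        ,  0.        ,  0.        ,  0.        ]), 'camera_from_world': array([[ 0.16459151, -0.98636064, -0.00152631, -0.03132453],
       [ 0.96161825,  0.160118  ,  0.22282855, -0.62046984],
       [-0.21954492, -0.03814342,  0.97485646, -0.90206501],
       [ 0.        ,  0.        ,  0.        ,  1.        ]])}
side {'fx': 513.3916557320517, 'fy': 513.3916557320517, 'cx': 321.8398462074984, 'cy': 236.75342716646065, 'distortion': array([-0.10518485,  0.        ,  0.        ,  0.        ,  0.        ]), 'camera_from_world': array([[-0.86832104, -0.49600107, -0.00123103,  0.53027445],
       [ 0.34723214, -0.60964823,  0.71257201, -0.23394601],
       [-0.35418697,  0.61831382,  0.7015979 , -0.7645603 ],
       [ 0.        ,  0.        ,  0.        ,  1.        ]])}
```

View pics/top0.png

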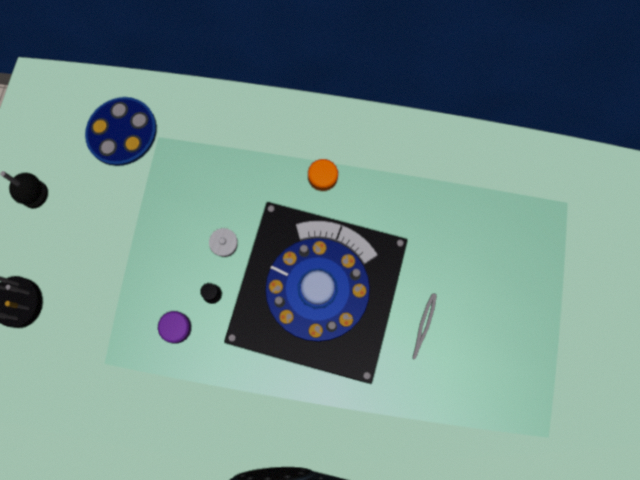

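View pics/side0.png

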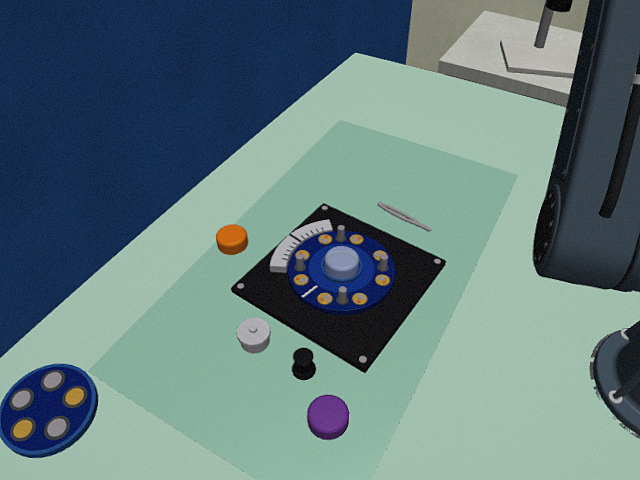

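The top view shows the carousel centred near (317,289). The index line is at about (279,270), the target line at about (340,232), the loupe at (210,292), the pot at (223,242) and the tweezers at (425,325). Next I'll measure these by casting rays.

```bash
cat > h.py <<'E'
import numpy as np,cv2
from station import *
def ray(n,uv):
    m=camera_model(n);K=np.array([[m['fx'],0,m['cx']],[0,m['fy'],m['cy']],[0,0,1]])
    p=cv2.undistortPoints(np.array(uv,float).reshape(-1,1,2),K,m['distortion']).reshape(-1,2)
    T=m['camera_from_world'];R=T[:3,:3];o=-R.T@T[:3,3]
    d=np.c_[p[:,0],-p[:,1],-np.ones(len(p))]@R
    return o,d
def plane(n,uv,z):
    o,d=ray(n,uv);return o+d*((z-o[2])/d[:,2])[:,None]
def proj(n,P):
    m=camera_model(n);K=np.array([[m['fx'],0,m['cx']],[0,m['fy'],m['cy']],[0,0,1]])
    T=m['camera_from_world'];P=np.atleast_2d(P)
    c=P@T[:3,:3].T+T[:3,3];c=c*[1,-1,-1]
    return cv2.projectPoints(c,np.zeros(3),np.zeros(3),K,m['distortion'])[0].reshape(-1,2)
def rect(im,n,c,half=0.15,z=0.03,px=0.0005):
    # rectified overhead look at plane z (world x up, y left)
    N=int(2*half/px);i,j=np.mgrid[:N,:N]
    P=np.stack([c[0]+half-i*px,c[1]+half-j*px,np.full(i.shape,z)],-1).reshape(-1,3)
    uv=proj(n,P).astype(np.float32).reshape(N,N,2)
    return cv2.remap(im,uv[...,0],uv[...,1],cv2.INTER_CUBIC)
def blue_centre(im,n):
    hsv=cv2.cvtColor(im,cv2.COLOR_RGB2HSV)
    return hsv
E
python3 - <<'E'
from h import *
for n in("top","side"):
    im=cv2.imread(f"pics/{n}0.png")[:,:,::-1].copy()
    # black base corners -> centre
    g=im.max(2);m=(g<45).astype(np.uint8)
    hsv=cv2.cvtColor(im,cv2.COLOR_RGB2HSV)
    b=((hsv[...,0]>105)&(hsv[...,0]<130)&(hsv[...,1]>150)&(hsv[...,2]>60)).astype(np.uint8)
    k,l,st,ce=cv2.connectedComponentsWithStats(b)
    for i in range(1,k):
        if st[i,4]>300: print(n,'blue',st[i],ce[i])
    k,l,st,ce=cv2.connectedComponentsWithStats(m)
    for i in range(1,k):
        if st[i,4]>300: print(n,'black',st[i],ce[i])
c=plane("top",[[317,290]],0.03);print(c,plane("side",[[341,270]],0.03))
for n in("top","side"):
    im=cv2.imread(f"pics/{n}0.png")
    r=rect(im,n,c[0]);cv2.imwrite(f"pics/rect_{n}0.png",r)
E
```

```text
top blue [  25    0  153   64 3323] [94.21426422 23.87782125]
top blue [ 196    0  204   87 6559] [281.28983077  33.21786858]
top blue [ 393    0  199  113 9620] [485.73939709  51.08243243]
top blue [ 592   63   48   74 1552] [622.59729381 103.90012887]
top blue [  86   98   70   67 2430] [120.77530864 131.30864198]
top blue [ 266  239  104  102 5308] [317.72023361 290.43519216]
top black [  7 174  40  34 938] [ 27.90938166 190.03198294]
top black [  226   203   180   179 11341] [314.15995062 301.40269817]
top black [   0  277   42   50 1699] [ 19.28310771 301.74278988]
top black [231 468 112  12 919] [282.83677911 474.59630033]
side blue [    0     0   412   357 69459] [142.99817158 116.06714753]
side blue [ 288  231  107   80 4011] [341.54574919 272.22637746]
side blue [   0  364   96   94 4595] [ 47.21349293 410.73144723]
side black [ 534    0  106  292 6107] [575.06811855 159.94498117]
side black [ 599   84   41  134 1688] [622.26599526 153.21623223]
side black [  231   204   214   169 10616] [345.33129239 296.48323286]
side black [ 616  321   24   67 1006] [629.48906561 356.31709742]
side black [292 348  24  32 575] [303.22956522 363.96695652]
[[0.5394976  0.04855512 0.03      ]] [[0.54051482 0.05494337 0.03      ]]
```

View pics/rect_top0.png

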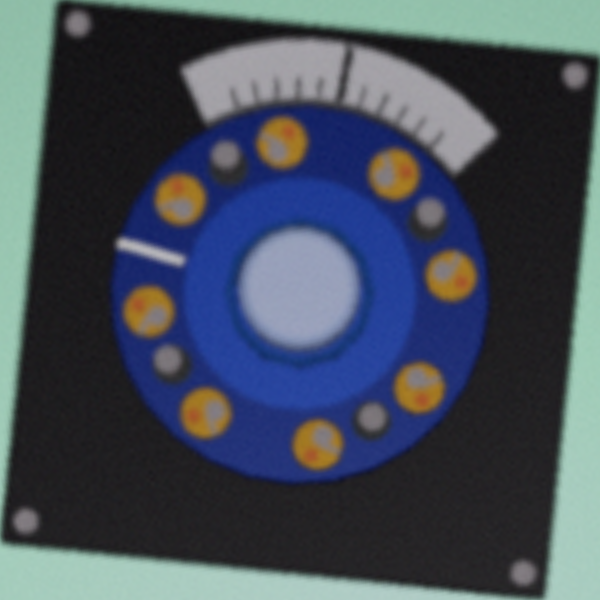

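View pics/rect_side0.png

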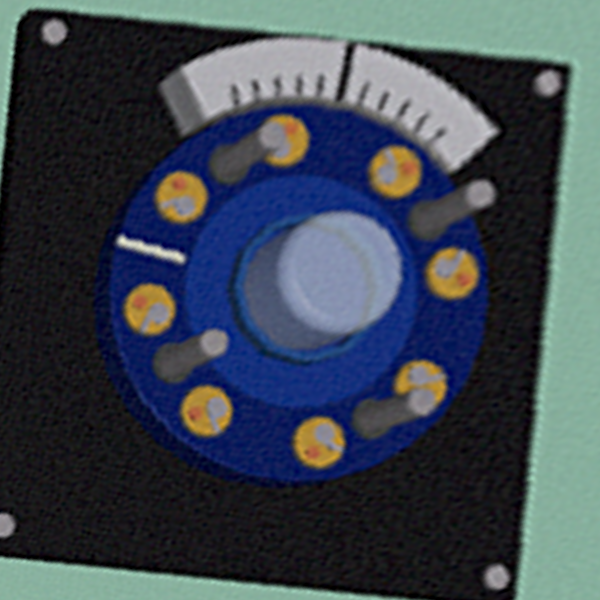

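```bash
cat >> h.py <<'E'
def fitc(P):
    A=np.c_[2*P[:,:2],np.ones(len(P))];s=np.linalg.lstsq(A,(P[:,:2]**2).sum(1),rcond=None)[0]
    return s[:2],np.sqrt(s[2]+s[0]**2+s[1]**2)
def meas(im,n,c0=(0.5395,0.0486)):
    px=0.00025;half=0.15
    r=rect(im,n,c0,half,0.03,px).astype(int)
    R,G,B=r[...,0],r[...,1],r[...,2]
    i,j=np.mgrid[:r.shape[0],:r.shape[1]]
    X=c0[0]+half-i*px;Y=c0[1]+half-j*px;rho=np.hypot(X-c0[0],Y-c0[1])
    out={}
    # index: whitish pixels on the deck ring, elongated comp
    w=((r.min(2)>120)&(rho<0.0985)&(rho>0.055)).astype(np.uint8)
    k,l,st,ce=cv2.connectedComponentsWithStats(w)
    best=None
    for q in range(1,k):
        if st[q,4]<300: continue
        P=np.c_[X[l==q],Y[l==q]];ev,V=np.linalg.eigh(np.cov(P.T))
        if best is None or ev[1]/ev[0]>best[0]: best=(ev[1]/ev[0],P.mean(0),V[:,1],len(P),2*np.sqrt(3*ev[1]))
    out['idx']=best
    # scale: bright grey pixels outside; dark line within
    s=((r.min(2)>110)&(abs(R-B)<45)&(rho>0.096)&(rho<0.135)).astype(np.uint8)
    k,l,st,ce=cv2.connectedComponentsWithStats(s);
    return out,r,(X,Y,rho)
E
python3 - <<'E'
from h import *
from scipy.spatial.transform import Rotation as Ro
s=sense();print(Ro.from_quat(s['tool_rot']).as_matrix().round(3),s['t'])
for n in("top","side"):
    m=camera_model(n);T=m['camera_from_world'];print(n,'cam',(-T[:3,:3].T@T[:3,3]).round(3))
    im=cv2.imread(f"pics/{n}0.png")[:,:,::-1].copy()
    o,r,(X,Y,rho)=meas(im,n);print(o)
    # disc edge: blue mask contour -> circle
    b=((r[...,2]>r[...,0]+40)&(r[...,2]>60)).astype(np.uint8)
    b=cv2.morphologyEx(b,cv2.MORPH_CLOSE,np.ones((9,9)))
    cs=max(cv2.findContours(b,0,2)[0],key=cv2.contourArea)
    hu=cs[:,0]
    P=np.c_[X[hu[:,1],hu[:,0]],Y[hu[:,1],hu[:,0]]]
    for _ in range(4):
        c,R=fitc(P);e=np.hypot(*(P-c).T)-R;P=P[abs(e)<max(0.0015,1*e.std())]
    print('disc',c,R,e.std(),len(P))
    # polar profile of scale
    for c in [c]:
      for rr in (0.103,0.112,0.118,0.123):
        th=np.radians(np.arange(-60,35,0.1))
        uv=proj(n,np.c_[c[0]+rr*np.cos(th),c[1]+rr*np.sin(th),0*th+.03]).astype(np.float32)
        g=cv2.remap(im.min(2),uv[None,:,0],uv[None,:,1],cv2.INTER_CUBIC)[0].astype(float)
        t=np.degrees(th);sc=t[g>90]
        w=(t>-20)&(t<-5);ww=np.clip(115-g,0,None)*w
        print(rr,'span',sc.min(),sc.max(),'dark',(ww*t).sum()/ww.sum())
E
```

```text
[[-0.914 -0.     0.405]
 [-0.405  0.002 -0.914]
 [-0.    -1.    -0.002]] 0.1
top cam [0.404 0.034 1.018]
{'idx': (np.float64(43.73710457358821), array([0.5638443 , 0.12336871]), array([0.28512079, 0.95849159]), 2606, np.float64(0.032530070572475867))}
disc [0.542356   0.04876554] 0.09425948380965524 0.0002331138471010767 1068
0.103 span -51.999999999999886 28.60000000000126 dark -11.594275274055342
0.112 span -51.399999999999885 28.300000000001262 dark -11.523134328357521
0.118 span -51.299999999999876 28.100000000001245 dark -11.51448467966505
0.123 span -51.09999999999987 28.00000000000125 dark -11.538448566609768
side cam [0.271 0.593 0.704]
{'idx': (np.float64(59.979905662154245), array([0.5649583 , 0.12329908]), array([0.27327196, 0.96193682]), 2386, np.float64(0.03424522560179398))}
disc [0.54304407 0.04986668] 0.09431020983934807 0.00043389525359559147 1028
0.103 span -59.99999999999999 34.90000000000134 dark -11.74183168316763
0.112 span -51.59999999999988 34.10000000000133 dark -12.216535908267275
0.118 span -51.59999999999988 33.60000000000133 dark -12.161775043936052
0.123 span -51.09999999999987 33.200000000001324 dark -12.101147776182962
```

Emit:
{"op": "play_rows", "data": {
  "deltas": [
    [-0.02,0,-0.02,0,0,0],
    [-0.05,0,-0.05,0,0,0],
    [-0.08,0,-0.085,0,0,0],
    [-0.11,0,-0.12,0,0,0],
    [-0.14,0,-0.15,0,0,0],
    [-0.17,0,-0.18,0,0,0],
    [-0.2,0,-0.21,0,0,0],
    [-0.23,0,-0.245,0,0,0],
    [-0.26,0,-0.28,0,0,0],
    [-0.29,0,-0.31,0,0,0],
    [-0.32,0,-0.34,0,0,0],
    [-0.35,0,-0.37,0,0,0]
  ],
  "gripper": 0
}}

```text
t: 1.3
tcp_pos: [0.4234, -0.0897, 0.2313]
tool_rot: [-0.146, 0.692, -0.692, 0.146]
force: [0.3, -0.3, -0.5]
finger_gap: -0.0
```

Emit:
{"op": "play_rows", "data": {
  "deltas": [
    [-0.025,0.005,-0.03,0,-0.07,0],
    [-0.05,0.015,-0.055,0,-0.15,0],
    [-0.075,0.025,-0.08,0,-0.23,0],
    [-0.1,0.04,-0.11,0,-0.31,0],
    [-0.115,0.055,-0.13,0,-0.38,0],
    [-0.125,0.07,-0.14,0,-0.45,0],
    [-0.13,0.09,-0.143,0,-0.5,0],
    [-0.13,0.11,-0.143,0,-0.508,0],
    [-0.13,0.11,-0.143,0,-0.508,0],
    [-0.13,0.11,-0.143,0,-0.508,0]
  ]
}}

```text
t: 2.3
tcp_pos: [0.484, 0.0919, 0.1211]
tool_rot: [-0.316, 0.633, -0.633, 0.315]
force: [0.2, -0.4, 0.1]
finger_gap: 0.002
```

```bash
cat >> h.py <<'E'
from scipy.spatial.transform import Rotation as Ro
C=np.array([0.5425,0.0490])
def st():
    s=sense();M=Ro.from_quat(s['tool_rot']).as_matrix();d=s['tcp_pos'][:2]-C
    print('t',s['t'],'p',s['tcp_pos'].round(4),'rho',np.hypot(*d).round(4),'th',np.degrees(np.arctan2(d[1],d[0])).round(2),
     'yaw-x',np.degrees(np.arctan2(-M[1,0],-M[0,0])).round(2),'F',s['force'].round(2),'gap',round(s['finger_gap'],3),'q',s['q'].round(2))
    return s,M
E
python3 - <<'E'
from h import *
s,M=st()
for n in("top","side"):
    cv2.imwrite(f"pics/{n}1.png",snapshot(n)[:,:,::-1])
E
```

```text
t 2.3 p [0.484  0.0919 0.1211] rho 0.0726 th 143.74 yaw-x 52.98 F [ 0.23 -0.36  0.06] gap 0.002 q [-0.04  0.53  1.86 -0.    0.75  0.61]
```

View pics/side1.png

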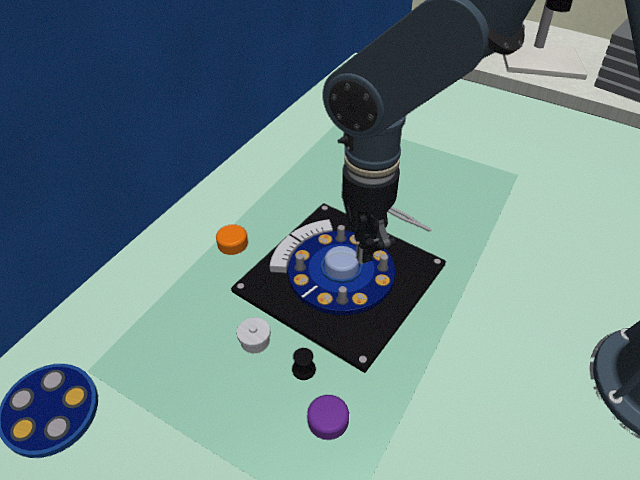

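View pics/top1.png

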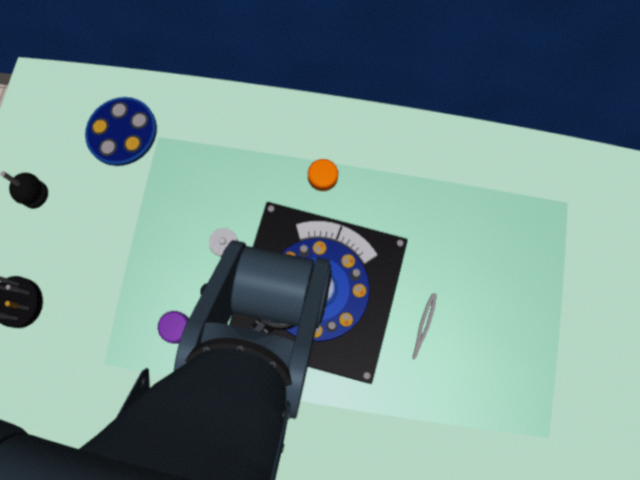

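The hand is above the carousel between post1 and post0, with the closed tips at about (362,260) in the side view. I'll descend to 42 mm.

Emit:
{"op": "play_rows", "data": {
  "deltas": [
    [0,0.01,0,0,0,0],
    [0,0.025,0,0,0,0],
    [0,0.04,0,0,0,0],
    [0,0.055,0,0,0,0],
    [0,0.067,0,0,0,0],
    [0,0.075,0,0,0,0],
    [0,0.079,0,0,0,0],
    [0,0.079,0,0,0,0]
  ]
}}

```text
t: 3.2
tcp_pos: [0.4842, 0.0919, 0.042]
tool_rot: [-0.316, 0.633, -0.633, 0.315]
force: [0.5, 0.1, 0.3]
finger_gap: -0.002
```

```bash
python3 - <<'E'
from h import *
s,M=st()
im=snapshot("side")[:,:,::-1].copy()
cv2.imwrite("pics/side2.png",cv2.resize(im[180:340,240:440],None,fx=4,fy=3.75,interpolation=2))
E
cat >> h.py <<'E'
def arc(th1,n,rho=0.073,z=0.042,lead=0.0,ease=0):
    "rows from the present pose to finger angle th1 (deg), tool -x kept tangential (cw)"
    s,M=st();p=s['tcp_pos'];d=p[:2]-C;th0=np.degrees(np.arctan2(d[1],d[0]))
    y0=np.degrees(np.arctan2(-M[1,0],-M[0,0]))
    for k in range(1,n+1):
        a=k/n; th=th0+(th1-th0)*a;yaw=th-90
        q=np.r_[C+rho*np.array([np.cos(np.radians(th)),np.sin(np.radians(th))]),z]
        dl=M.T@(q-p)
        print([round(float(v),4) for v in dl],'turn y',round(-np.radians(yaw-y0),3))
E
python3 -c "
from h import *
arc(110,12)"
```

```text
t 3.2 p [0.4842 0.0919 0.042 ] rho 0.0724 th 143.66 yaw-x 52.98 F [0.47 0.08 0.35] gap -0.002 q [-0.04  0.68  1.9   0.    0.56  0.61]
t 3.25 p [0.4844 0.0919 0.0423] rho 0.0722 th 143.54 yaw-x 52.98 F [-0.08 -0.34 -0.26] gap -0.0 q [-0.04  0.68  1.9   0.    0.56  0.61]
[-0.0036, 0.0003, -0.0007] turn y 0.039
[-0.0071, 0.0003, -0.0005] turn y 0.088
[-0.0106, 0.0003, -0.0001] turn y 0.137
[-0.0142, 0.0003, 0.0005] turn y 0.185
[-0.0176, 0.0004, 0.0012] turn y 0.234
[-0.0211, 0.0004, 0.0021] turn y 0.283
[-0.0245, 0.0004, 0.0032] turn y 0.332
[-0.0278, 0.0004, 0.0044] turn y 0.381
[-0.0311, 0.0004, 0.0058] turn y 0.429
[-0.0343, 0.0004, 0.0074] turn y 0.478
[-0.0374, 0.0004, 0.0091] turn y 0.527
[-0.0404, 0.0004, 0.011] turn y 0.576
```

View pics/side2.png

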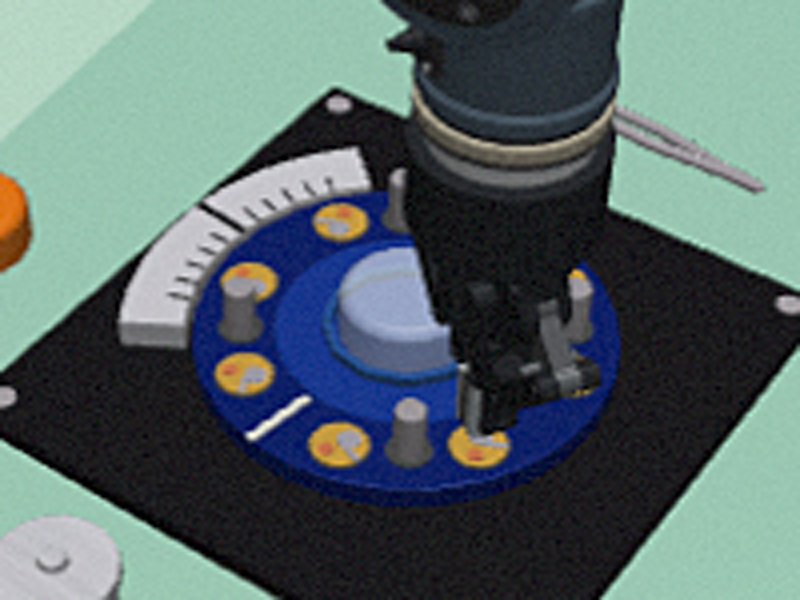

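The tip stands clear of post0, which is at (408,430) in the crop. I'll start the push along the arc slowly.

Emit:
{"op": "play_rows", "data": {
  "deltas": [
    [-0.002,0,-0.0005,0,0.02,0],
    [-0.004,0,-0.0007,0,0.045,0],
    [-0.006,0,-0.0006,0,0.07,0],
    [-0.008,0,-0.0004,0,0.1,0],
    [-0.01,0,-0.0002,0,0.128,0],
    [-0.012,0,0.0001,0,0.155,0],
    [-0.014,0,0.0005,0,0.183,0],
    [-0.016,0,0.0009,0,0.211,0],
    [-0.018,0,0.0013,0,0.239,0],
    [-0.02,0,0.0018,0,0.267,0],
    [-0.022,0,0.0024,0,0.296,0],
    [-0.0245,0,0.0032,0,0.332,0]
  ]
}}

```text
t: 4.45
tcp_pos: [0.5011, 0.1096, 0.0424]
tool_rot: [-0.206, 0.677, -0.676, 0.205]
force: [-0.4, 0.1, 1.6]
finger_gap: 0.004
```

```bash
python3 - <<'E'
from h import *
im=snapshot("side")
cv2.imwrite("pics/side3.png",cv2.resize(im[180:340,240:440,::-1],None,fx=4,fy=3.75,interpolation=2))
s,M=st();th=np.degrees(np.arctan2(s['tcp_pos'][1]-C[1],s['tcp_pos'][0]-C[0]))
arc(th-30,12)
E
```

```text
t 4.5 p [0.5017 0.1098 0.0425] rho 0.0732 th 123.86 yaw-x 33.78 F [-0.4   0.11 -0.38] gap 0.002 q [-0.    0.69  1.85 -0.    0.6   0.98]
t 4.5 p [0.5017 0.1098 0.0425] rho 0.0732 th 123.86 yaw-x 33.78 F [-0.4   0.11 -0.38] gap 0.002 q [-0.    0.69  1.85 -0.    0.6   0.98]
[-0.0032, 0.0005, 0.0003] turn y 0.042
[-0.0064, 0.0005, 0.0005] turn y 0.086
[-0.0095, 0.0005, 0.0008] turn y 0.13
[-0.0127, 0.0005, 0.0013] turn y 0.173
[-0.0158, 0.0005, 0.0019] turn y 0.217
[-0.0189, 0.0005, 0.0027] turn y 0.26
[-0.022, 0.0005, 0.0036] turn y 0.304
[-0.025, 0.0005, 0.0046] turn y 0.348
[-0.0279, 0.0005, 0.0058] turn y 0.391
[-0.0309, 0.0005, 0.007] turn y 0.435
[-0.0337, 0.0005, 0.0084] turn y 0.479
[-0.0365, 0.0005, 0.01] turn y 0.522
```

View pics/side3.png

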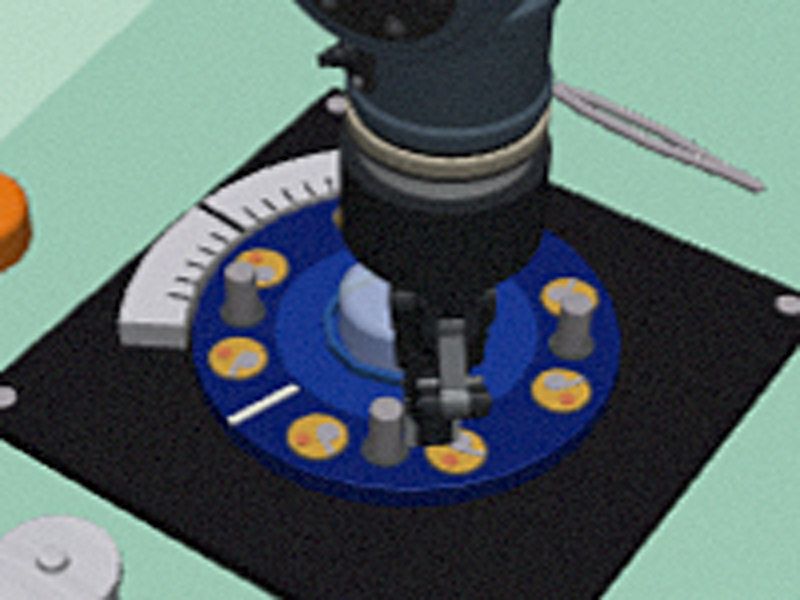

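The finger is touching post0 and the index has started turning, with the line now at (265,405) in the crop. I'll continue along the arc.

Emit:
{"op": "play_rows", "data": {
  "deltas": [
    [-0.0032,0,0.0001,0,0.042,0],
    [-0.0064,0,0.0003,0,0.086,0],
    [-0.0095,0,0.0006,0,0.13,0],
    [-0.0127,0,0.0011,0,0.173,0],
    [-0.0158,0,0.0017,0,0.217,0],
    [-0.0189,0,0.0025,0,0.26,0],
    [-0.022,0,0.0034,0,0.304,0],
    [-0.025,0,0.0044,0,0.348,0],
    [-0.0279,0,0.0056,0,0.391,0],
    [-0.0309,0,0.0068,0,0.435,0],
    [-0.0337,0,0.0082,0,0.479,0],
    [-0.0365,0,0.0098,0,0.522,0]
  ]
}}

```text
t: 5.7
tcp_pos: [0.5364, 0.1222, 0.0422]
tool_rot: [-0.025, 0.707, -0.707, 0.024]
force: [-1.9, 1.0, 0.4]
finger_gap: 0.004
```

```bash
cat >> h.py <<'E'
def index(im,n):
    o=meas(im,n)[0]['idx']
    if o is None: print(n,'no idx');return
    d=o[1]-C; v=o[2]*np.sign(o[2]@d)
    print(n,'idx radial',np.degrees(np.arctan2(d[1],d[0])).round(2),'dir',np.degrees(np.arctan2(v[1],v[0])).round(2),'r',np.hypot(*d).round(4),'len',round(o[4],4),'elong',round(o[0],1))
E
python3 - <<'E'
from h import *
im=snapshot("side")
cv2.imwrite("pics/side4.png",cv2.resize(im[180:340,240:440,::-1],None,fx=4,fy=3.75,interpolation=2))
for q in (0,3):pass
index(cv2.imread('pics/side0.png')[:,:,::-1].copy(),'side');index(im,'side')
im=snapshot("top");index(im,"top")
cv2.imwrite("pics/top4.png",im[:,:,::-1])
s,M=st()
E
```

```text
side idx radial 73.18 dir 74.14 r 0.0776 len 0.0342 elong 60.0
side idx radial 36.3 dir 37.38 r 0.0783 len 0.0336 elong 45.7
top idx radial -163.28 dir -138.57 r 0.0732 len 0.0117 elong 3.0
t 5.8 p [0.5374 0.122  0.0422] rho 0.0732 th 94.02 yaw-x 4.06 F [-1.05 -0.64 -0.54] gap 0.001 q [0.02 0.72 1.76 0.   0.67 1.52]
```

View pics/side4.png

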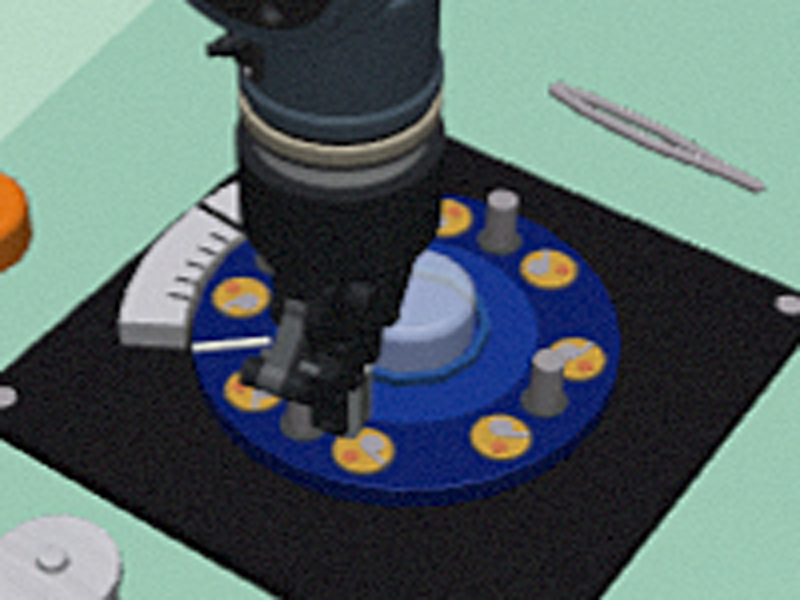

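The index is now at about 36.7°, the finger at 94.0°, and contact force is about 1–2 N. I'll push another 30°, then 14° more, stopping about 4° short.

Emit:
{"op": "play_rows", "data": {
  "deltas": [
    [-0.0032,0,0.0001,0,0.042,0],
    [-0.0064,0,0.0003,0,0.086,0],
    [-0.0095,0,0.0006,0,0.13,0],
    [-0.0127,0,0.0011,0,0.173,0],
    [-0.0158,0,0.0017,0,0.217,0],
    [-0.0189,0,0.0025,0,0.26,0],
    [-0.022,0,0.0034,0,0.304,0],
    [-0.025,0,0.0044,0,0.348,0],
    [-0.0279,0,0.0056,0,0.391,0],
    [-0.0309,0,0.0068,0,0.435,0],
    [-0.0337,0,0.0082,0,0.479,0],
    [-0.0365,0,0.0098,0,0.522,0]
  ]
}}

```text
t: 7.0
tcp_pos: [0.574, 0.115, 0.0422]
tool_rot: [0.158, 0.689, -0.689, -0.159]
force: [-0.3, 1.8, -0.2]
finger_gap: 0.008
```

```bash
python3 - <<'E'
from h import *
im=snapshot("side");index(im,'side')
cv2.imwrite("pics/side5.png",cv2.resize(im[180:340,240:440,::-1],None,fx=4,fy=3.75,interpolation=2))
s,M=st();th=np.degrees(np.arctan2(s['tcp_pos'][1]-C[1],s['tcp_pos'][0]-C[0]))
arc(50,10)
E
```

```text
side idx radial -101.21 dir -74.16 r 0.0751 len 0.0149 elong 3.6
t 7.05 p [0.5747 0.1146 0.0423] rho 0.0731 th 63.85 yaw-x -25.98 F [-0.56  0.22 -0.68] gap 0.001 q [0.01 0.74 1.67 0.   0.73 2.03]
t 7.05 p [0.5747 0.1146 0.0423] rho 0.0731 th 63.85 yaw-x -25.98 F [-0.56  0.22 -0.68] gap 0.001 q [0.01 0.74 1.67 0.   0.73 2.03]
[-0.0018, 0.0003, 0.0002] turn y 0.027
[-0.0035, 0.0003, 0.0002] turn y 0.051
[-0.0053, 0.0003, 0.0003] turn y 0.076
[-0.007, 0.0003, 0.0005] turn y 0.1
[-0.0088, 0.0003, 0.0007] turn y 0.124
[-0.0105, 0.0003, 0.0009] turn y 0.148
[-0.0123, 0.0003, 0.0012] turn y 0.172
[-0.014, 0.0003, 0.0015] turn y 0.196
[-0.0157, 0.0003, 0.0019] turn y 0.221
[-0.0175, 0.0003, 0.0023] turn y 0.245
```

View pics/side5.png

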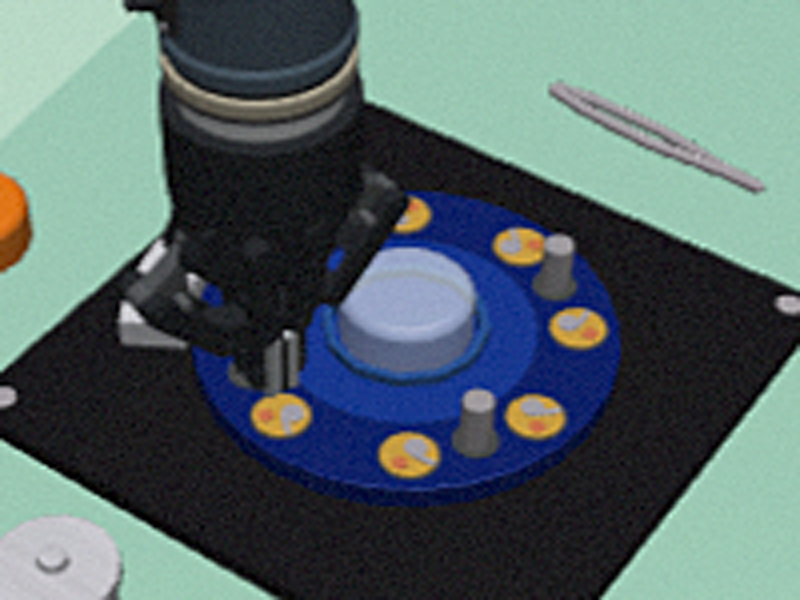

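Emit:
{"op": "play_rows", "data": {
  "deltas": [
    [-0.0018,0,0.0,0,0.027,0],
    [-0.0035,0,0.0001,0,0.051,0],
    [-0.0053,0,0.0002,0,0.076,0],
    [-0.007,0,0.0004,0,0.1,0],
    [-0.0088,0,0.0006,0,0.124,0],
    [-0.0105,0,0.0008,0,0.148,0],
    [-0.0123,0,0.0011,0,0.172,0],
    [-0.014,0,0.0014,0,0.196,0],
    [-0.0157,0,0.0018,0,0.221,0],
    [-0.0172,0,0.0022,0,0.24,0],
    [-0.0172,0,0.0022,0,0.24,0],
    [-0.0172,0,0.0022,0,0.24,0]
  ]
}}

```text
t: 8.25
tcp_pos: [0.5893, 0.1049, 0.0424]
tool_rot: [-0.24, -0.665, 0.665, 0.239]
force: [0.2, 0.2, -0.1]
finger_gap: -0.002
```

```bash
python3 - <<'E'
from h import *
s,M=st();print(M.round(3))
E
```

```text
t 8.25 p [0.5893 0.1049 0.0424] rho 0.0729 th 50.06 yaw-x -39.6 F [ 0.19  0.2  -0.12] gap -0.002 q [-0.01  0.75  1.63 -0.    0.75  2.25]
[[-0.771  0.001 -0.637]
 [ 0.637 -0.    -0.771]
 [-0.001 -1.    -0.   ]]
```

Emit:
{"op": "play_rows", "data": {
  "deltas": [
    [0.003,0,0,0,0,0],
    [0.008,0,0,0,0,0],
    [0.012,-0.005,0,0,0,0],
    [0.012,-0.025,0,0,0,0],
    [0.012,-0.05,0,0,0,0],
    [0.015,-0.08,0,0,0,0],
    [0.04,-0.1,0,0,0,0],
    [0.08,-0.1,0,0,0,0],
    [0.12,-0.1,0,0,0,0],
    [0.15,-0.1,0,0,0,0],
    [0.17,-0.1,0,0,0,0],
    [0.17,-0.1,0,0,0,0]
  ]
}}

```text
t: 9.45
tcp_pos: [0.4546, 0.2149, 0.1426]
tool_rot: [-0.238, -0.665, 0.666, 0.239]
force: [1.1, 0.1, 0.5]
finger_gap: 0.0
```

```bash
python3 - <<'E'
from h import *
s,M=st()
for n in ("top","side"):
    im=snapshot(n);index(im,n)
    cv2.imwrite(f"pics/{n}6.png",im[:,:,::-1])
E
```

```text
t 9.45 p [0.4546 0.2149 0.1426] rho 0.1878 th 117.92 yaw-x -39.4 F [1.06 0.08 0.49] gap 0.0 q [0.22 0.5  1.82 0.   0.82 2.48]
top idx radial -8.39 dir -8.36 r 0.0778 len 0.0336 elong 36.2
side idx radial -8.46 dir -8.66 r 0.0796 len 0.0319 elong 37.8
```

View pics/top6.png

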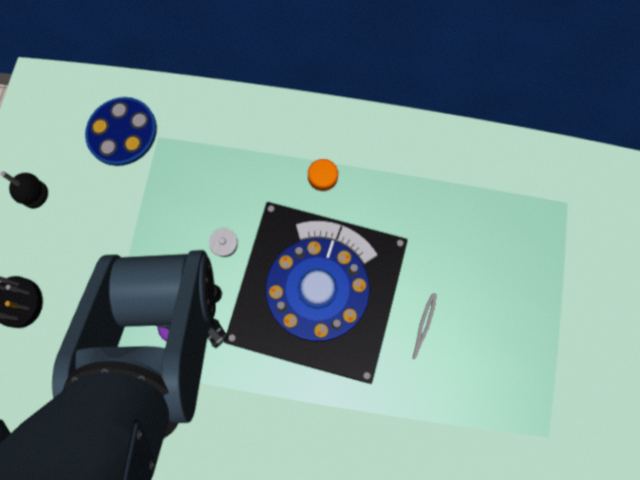

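View pics/side6.png

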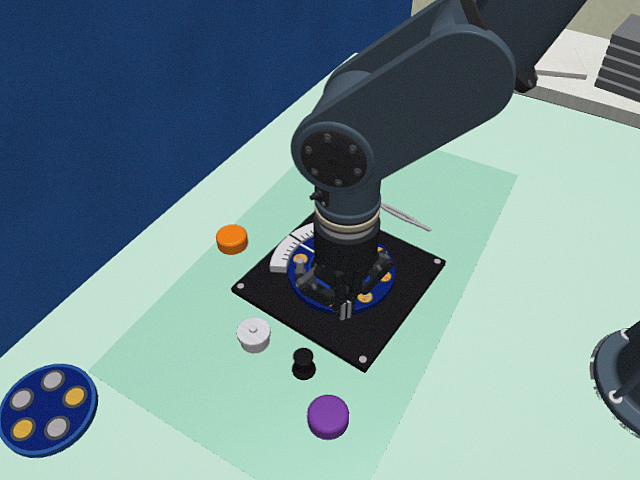

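```bash
cat >> h.py <<'E'
def target(im,n):
    px=0.00025;half=0.15
    r=rect(im,n,C,half,0.03,px).astype(float).min(2)
    i,j=np.mgrid[:r.shape[0],:r.shape[1]]
    X=half-i*px;Y=half-j*px;rho=np.hypot(X,Y);th=np.degrees(np.arctan2(Y,X))
    P=[]
    for rr in np.arange(0.101,0.1245,0.0005):
        w=(abs(rho-rr)<0.0006)&(abs(th+11.6)<3.2)&True
        base=np.percentile(r[w],85);k=np.clip(base-r[w]-0.15*base,0,None)
        P.append([rr,(k*th[w]).sum()/k.sum()])
    P=np.array(P);o=P[P[:,0]>0.1115]
    a=np.radians(P[:,1]);xy=np.c_[P[:,0]*np.cos(a),P[:,0]*np.sin(a)]
    u=np.linalg.svd(xy-xy.mean(0))[2][0];u*=np.sign(u[0])
    print(n,'target mean',P[:,1].mean().round(2),'outer half',o[:,1].mean().round(2),'dir',np.degrees(np.arctan2(u[1],u[0])).round(2),'at r ends',P[:3,1].round(2),P[-3:,1].round(2))
E
python3 - <<'E'
from h import *
for f,n in(('top0','top'),('top6','top'),('side0','side'),('side6','side')):
    im=cv2.imread(f'pics/{f}.png')[:,:,::-1].copy();target(im,n);index(im,n)
im=cv2.imread('pics/top6.png');cv2.imwrite('pics/rt6.png',rect(im,'top',C,0.13,0.03,0.00045))
s,M=st()
E
```

```text
top target mean -11.66 outer half -11.64 dir -11.23 at r ends [-11.66 -11.7  -11.73] [-11.66 -11.63 -11.59]
top idx radial 73.99 dir 73.43 r 0.0774 len 0.0325 elong 43.7
top target mean -11.66 outer half -11.64 dir -11.3 at r ends [-11.63 -11.66 -11.7 ] [-11.65 -11.62 -11.58]
top idx radial -8.39 dir -8.36 r 0.0778 len 0.0336 elong 36.2
side target mean -11.69 outer half -11.71 dir -11.94 at r ends [-11.55 -11.58 -11.6 ] [-11.68 -11.66 -11.65]
side idx radial 73.18 dir 74.14 r 0.0776 len 0.0342 elong 60.0
side target mean -11.68 outer half -11.7 dir -11.89 at r ends [-11.54 -11.57 -11.58] [-11.66 -11.64 -11.63]
side idx radial -8.46 dir -8.66 r 0.0796 len 0.0319 elong 37.8
t 9.55 p [0.4582 0.2139 0.1428] rho 0.1851 th 117.07 yaw-x -39.52 F [0.45 0.13 0.12] gap 0.001 q [ 0.22  0.5   1.82 -0.    0.82  2.48]
```

View pics/rt6.png

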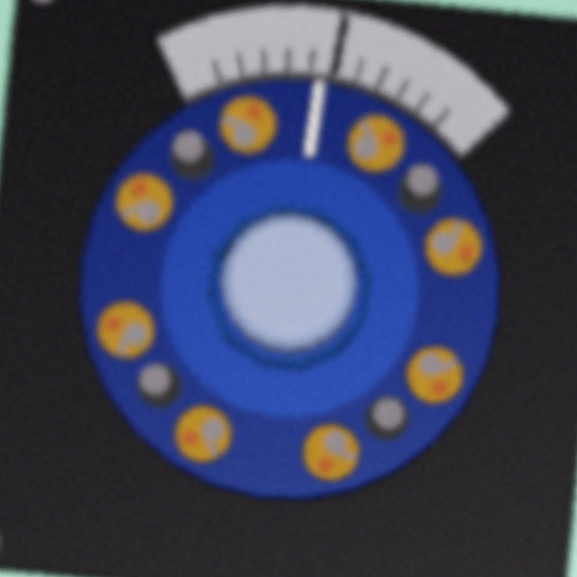

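The top view shows the index at −8.4° and the target at −11.66°, so about 3.25° clockwise remains. Nothing else has moved. For the fine push I'll use post1 from the robot side, where the top camera can still see both lines.

Emit:
{"op": "play_rows", "data": {
  "deltas": [
    [-0.005,0,0.004,0,-0.1,0],
    [-0.015,0,0.012,0,-0.24,0],
    [-0.025,0,0.02,0,-0.38,0],
    [-0.035,0,0.03,0,-0.52,0],
    [-0.045,0,0.038,0,-0.66,0],
    [-0.055,0,0.047,0,-0.8,0],
    [-0.065,0,0.055,0,-0.94,0],
    [-0.075,0,0.064,0,-1.08,0],
    [-0.083,0,0.07,0,-1.22,0],
    [-0.09,0,0.076,0,-1.36,0],
    [-0.095,0,0.08,0,-1.5,0],
    [-0.0976,0,0.083,0,-1.62,0]
  ]
}}

```text
t: 10.75
tcp_pos: [0.482, 0.0856, 0.1425]
tool_rot: [0.317, -0.631, 0.632, -0.318]
force: [0.7, 0.3, -0.3]
finger_gap: 0.001
```

Emit:
{"op": "play_rows", "data": {
  "deltas": [
    [0,0,0,0,-0.08,0],
    [0,0,0,0,-0.08,0],
    [0,0,0,0,-0.08,0]
  ]
}}

```text
t: 11.05
tcp_pos: [0.4811, 0.0866, 0.1424]
tool_rot: [0.341, -0.619, 0.62, -0.341]
force: [-0.0, -0.1, 0.2]
finger_gap: -0.0
```

```bash
python3 - <<'E'
from h import *
arc(150,1)
E
```

```text
t 11.05 p [0.4811 0.0866 0.1424] rho 0.072 th 148.49 yaw-x 57.64 F [-0.03 -0.14  0.17] gap -0.0 q [-0.05  0.49  1.86 -0.    0.8   0.51]
[0.002, 0.1004, -0.001] turn y -0.041
```

Emit:
{"op": "play_rows", "data": {
  "deltas": [
    [0,0.01,-0.001,0,0,0],
    [0,0.03,-0.001,0,0,0],
    [0,0.05,-0.001,0,0,0],
    [0,0.07,-0.001,0,0,0],
    [0,0.085,-0.001,0,0,0],
    [0,0.095,-0.001,0,0,0],
    [0,0.1,-0.001,0,0,0],
    [0,0.1,-0.001,0,0,0],
    [-0.002,0.1,-0.001,0,0.025,0],
    [-0.004,0.1,-0.0008,0,0.05,0],
    [-0.006,0.1,-0.0007,0,0.08,0],
    [-0.006,0.1,-0.0007,0,0.08,0]
  ]
}}

```text
t: 12.25
tcp_pos: [0.4837, 0.093, 0.043]
tool_rot: [0.316, -0.632, 0.633, -0.317]
force: [-0.5, 0.2, 0.2]
finger_gap: -0.002
```

```bash
python3 - <<'E'
from h import *
im=snapshot("top");index(im,'top');target(im,'top')
cv2.imwrite('pics/top7.png',cv2.resize(im[180:340,220:420,::-1],None,fx=4,fy=3.75,interpolation=2))
arc(137,5)
E
```

```text
top idx radial -8.39 dir -8.38 r 0.0778 len 0.0336 elong 35.9
top target mean -11.66 outer half -11.63 dir -11.22 at r ends [-11.63 -11.66 -11.7 ] [-11.65 -11.61 -11.57]
t 12.3 p [0.4834 0.093  0.0429] rho 0.0736 th 143.33 yaw-x 53.23 F [-0.18  0.18 -0.61] gap 0.0 q [-0.04  0.68  1.91  0.    0.56  0.6 ]
[-0.0016, 0.0009, 0.0007] turn y 0.02
[-0.0032, 0.0009, 0.0007] turn y 0.042
[-0.0048, 0.0009, 0.0008] turn y 0.064
[-0.0064, 0.0009, 0.0009] turn y 0.087
[-0.0081, 0.0009, 0.0011] turn y 0.109
```

View pics/top7.png

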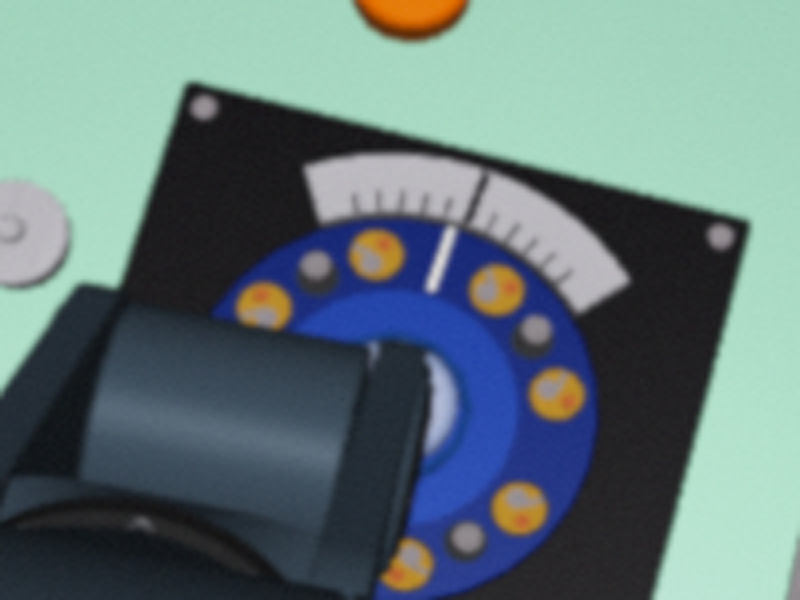

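Both lines are clearly visible while the hand is at post1: index at (440,260) and target at (477,198) in the crop. I'll push slowly.

Emit:
{"op": "play_rows", "data": {
  "deltas": [
    [-0.001,0,0,0,0.013,0],
    [-0.002,0,0,0,0.026,0],
    [-0.003,0,0,0,0.04,0],
    [-0.004,0,0.0001,0,0.054,0],
    [-0.0046,0,0.0001,0,0.063,0],
    [-0.0052,0,0.0002,0,0.071,0],
    [-0.0058,0,0.0002,0,0.08,0],
    [-0.0064,0,0.0003,0,0.088,0],
    [-0.0068,0,0.0003,0,0.093,0],
    [-0.0071,0,0.0003,0,0.098,0],
    [-0.0071,0,0.0003,0,0.098,0],
    [-0.0071,0,0.0003,0,0.098,0]
  ]
}}

```text
t: 13.5
tcp_pos: [0.4873, 0.0984, 0.0423]
tool_rot: [-0.285, 0.647, -0.647, 0.285]
force: [-0.8, 0.2, 0.4]
finger_gap: -0.0
```

```bash
python3 - <<'E'
from h import *
im=snapshot("top");index(im,'top');target(im,'top');st()
E
```

```text
top idx radial -10.02 dir -10.08 r 0.0783 len 0.0341 elong 37.2
top target mean -11.66 outer half -11.63 dir -11.23 at r ends [-11.64 -11.67 -11.7 ] [-11.64 -11.61 -11.57]
t 13.55 p [0.4873 0.0983 0.0423] rho 0.0741 th 138.23 yaw-x 47.6 F [-0.77 -0.62  0.44] gap -0.002 q [-0.03  0.68  1.89  0.    0.57  0.71]
```

Emit:
{"op": "play_rows", "data": {
  "deltas": [
    [-0.0003,0,0,0,0.004,0],
    [-0.0006,0,0,0,0.008,0],
    [-0.0009,0,0,0,0.012,0],
    [-0.0012,0,0,0,0.016,0],
    [-0.0015,0,0,0,0.02,0],
    [-0.0017,0,0,0,0.023,0],
    [-0.0018,0,0,0,0.024,0],
    [-0.0018,0,0,0,0.024,0],
    [-0.0018,0,0,0,0.024,0]
  ]
}}

```text
t: 14.45
tcp_pos: [0.4885, 0.0997, 0.0423]
tool_rot: [-0.278, 0.65, -0.65, 0.278]
force: [-1.3, 0.1, -0.3]
finger_gap: -0.005
```

```bash
python3 - <<'E'
from h import *
for k in range(2):
    im=snapshot("top");index(im,'top');target(im,'top')
st()
E
```

```text
top idx radial -11.41 dir -11.33 r 0.0782 len 0.034 elong 36.5
top target mean -11.66 outer half -11.63 dir -11.21 at r ends [-11.61 -11.64 -11.67] [-11.64 -11.61 -11.57]
top idx radial -11.41 dir -11.26 r 0.0782 len 0.0341 elong 36.8
top target mean -11.66 outer half -11.64 dir -11.24 at r ends [-11.62 -11.65 -11.68] [-11.65 -11.62 -11.58]
t 14.55 p [0.4885 0.0997 0.0423] rho 0.0741 th 136.81 yaw-x 46.23 F [-1.28 -0.09  0.29] gap 0.002 q [-0.02  0.68  1.89  0.    0.57  0.74]
```

Emit:
{"op": "play_rows", "data": {
  "deltas": [
    [-0.0001,0,0,0,0.001,0],
    [-0.0002,0,0,0,0.002,0],
    [-0.0002,0,0,0,0.002,0],
    [-0.0002,0,0,0,0.002,0]
  ]
}}

```text
t: 14.95
tcp_pos: [0.4886, 0.0998, 0.0423]
tool_rot: [-0.277, 0.651, -0.651, 0.277]
force: [-1.0, 0.1, -0.3]
finger_gap: -0.001
```

Emit:
{"op": "play_rows", "data": {
  "deltas": [
    [0.001,0,0,0,0,0],
    [0.003,0,0,0,0,0],
    [0.006,0,0,0,0,0],
    [0.01,0,0,0,0,0],
    [0.01,-0.01,0,0,0,0],
    [0.01,-0.03,0,0,0,0],
    [0.01,-0.06,0,0,0,0],
    [0.015,-0.09,0,0,0,0],
    [0.04,-0.11,0,0,0,0],
    [0.06,-0.12,0,0,0,0],
    [0.06,-0.12,0,0,0,0]
  ]
}}

```text
t: 16.05
tcp_pos: [0.446, 0.0557, 0.1642]
tool_rot: [0.276, -0.65, 0.651, -0.277]
force: [0.3, -0.5, 0.8]
finger_gap: -0.003
```

```bash
python3 - <<'E'
from h import *
st()
for n in("top","side"):
    im=snapshot(n);index(im,n);target(im,n)
    cv2.imwrite(f'pics/{n}8.png',cv2.resize(im[180:340,220:420,::-1],None,fx=4,fy=3.75,interpolation=2))
E
```

```text
t 16.05 p [0.446  0.0557 0.1642] rho 0.0967 th 176.02 yaw-x 46.02 F [ 0.33 -0.51  0.8 ] gap -0.003 q [-0.13  0.41  1.93 -0.    0.8   0.64]
top idx radial -11.52 dir -11.35 r 0.0782 len 0.0329 elong 43.7
top target mean -11.67 outer half -11.64 dir -11.3 at r ends [-11.63 -11.65 -11.68] [-11.67 -11.62 -11.58]
side idx radial -11.6 dir -11.27 r 0.0785 len 0.0336 elong 50.8
side target mean -11.67 outer half -11.7 dir -11.89 at r ends [-11.56 -11.58 -11.58] [-11.66 -11.65 -11.64]
```

View pics/top8.png

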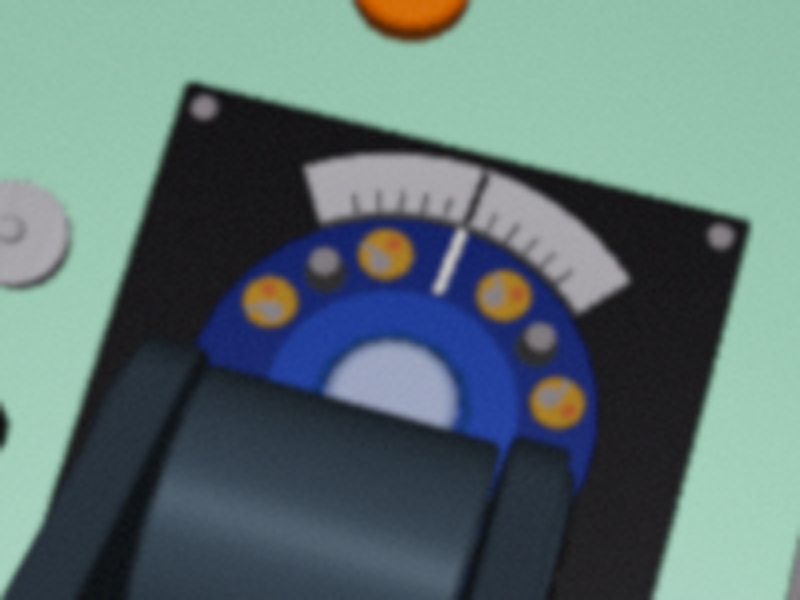

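View pics/side8.png

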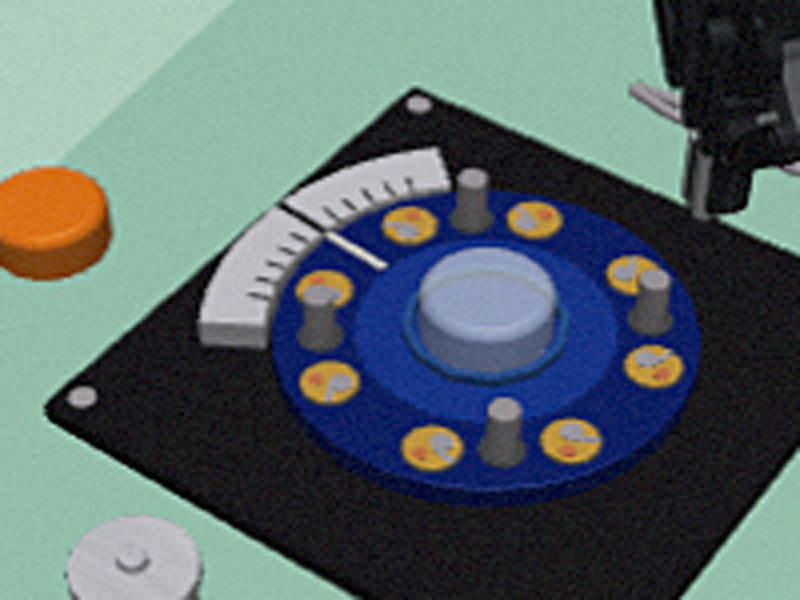

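The lines are aligned in both views, to about 0.1–0.15°. The puck is seated, and the hand is raised well clear at z = 0.164 m. I'll do a last rest check and hand in.

```bash
python3 - <<'E'
from h import *
im=snapshot("side");index(im,"side");a=cv2.imread('pics/side0.png')[:,:,::-1]
for nm,(x0,x1,y0,y1) in dict(loupe=(285,325,340,385),pot=(230,280,310,360),tweez=(372,400,198,220)).items():
    print(nm,np.abs(im[y0:y1,x0:x1].astype(int)-a[y0:y1,x0:x1]).mean().round(1))
s,_=st();print(abs(s['qd']).max())
print(sign_off())
E
```

```text
side idx radial -11.59 dir -11.36 r 0.0786 len 0.0336 elong 50.4
loupe 10.5
pot 12.4
tweez 53.4
t 16.2 p [0.4477 0.0567 0.1625] rho 0.0951 th 175.38 yaw-x 46.08 F [-0.01 -0.37 -0.34] gap 0.001 q [-0.12  0.41  1.93  0.    0.8   0.64]
0.02021093157243699
the job is handed in; nothing more can be done
None
```

The white index line now lines up with the long middle line of the scale, and I have handed the job in at 16.2 s of the 48 s allowed.

**What I did:** With the fingers shut, I pushed post0 clockwise about 82° along its arc. After backing off and measuring, I nudged post1 the last 3° in small steps, watching both lines from the top camera. The hand then backed off and lifted clear. Every force reading I took while pushing stayed around 2 N or below.

**Last checks:**

| View | Index line | Target line | Difference |
|---|---|---|---|
| Top | −11.5° | −11.67° | about 0.15° |
| Side | −11.6° | −11.67° | about 0.1° |

- **Carousel at rest:** two side pictures before hand-in gave the same index angle, −11.6°.
- **Puck:** it still looks seated in the middle of the carousel.
- **Hand:** it was at z = 0.16 m, touching nothing, with the joints almost still (at most 0.02 rad/s).

**Checks that disagreed or fell short:**
- **Line directions:** the directions fitted along the lines differ by up to about 0.5° in the side view. I put that down to calibration and pixel noise.
- **Loose parts:** a rough side-image comparison showed little change at the loupe and pot. It showed a large change at the tweezers, where the hand blocks the camera, so that check says nothing about them. In earlier pictures the tweezers stood where they started, and the hand never went near them.

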